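Stack and lock the fume-arm pivot

ROBOT

A 6-joint arm with a two-finger parallel gripper is mounted at the origin on the work surface. World frame = base frame: x ahead of the robot, y to its left, z up, the work surface at z = 0. Lengths are in m, angles in rad, forces in N, time in s.
With the tool pointing down it reaches from about 0.375 to 0.9 m from the base axis. Payload 3.1 kg.
Tool frame: the origin (TCP) lies on the centre line of the jaws, within the pads' length; the fingertips stand 19 mm ahead of it and the grasp point (between the pads) is the TCP; z points along the fingers, y is the line along which they close (so a half turn about z gives the same grasp; the last joint's range is limited). The gripper opens to 87 mm and grips with 3 to 60 N. Pads are 19 mm wide; open, the fingers measure 117 mm over their backs; the gripper's body (75 mm by 190 mm) begins 51 mm behind the grasp point.
Start: joints at [-1.516, 0.527, 1.433, -0, 1.181, -0.178], TCP at [0.145, -0.608, 0.242] pointing down, gripper open.
Joint ranges: [-3.08, 3.08], [-0.75, 2.2], [0.22, 2.44], [-1.43, 4.57], [0, 2.65], [-2.85, 2.85]. Speed limits (rad/s): [2.79, 2.79, 3.14, 3.14, 3.14, 3.14].

INTERFACE

Orientations are given as a rotation vector (axis times angle).
In Python, from rig import monitor, read_camera, camera_params, order gives the robot as it stands.
- The arm moves only by the tool drive_tool, never from a script. Its arguments are lists of equal length, an entry for each row: "grip": the opening, from 0 (shut) to 1 (fully open); "offset": the shift along the world's x, y, z in mm, a list of three; "rotation": the turn, a rotation vector about the world's x, y, z in rad, a list of three. In form: {"grip": [grip, ...], "offset": [[tx, ty, tz], ...], "rotation": [[ax, ay, az], ...]}. A call has 1 to 5 rows; each row is the pose to reach, as a shift and turn from the pose commanded when the call began; what a row does not reach only later rows make up. A row lasts 1/8 s, in which the tool goes at most 62.5 mm and 10.7 degrees, less where a joint would pass 70% of its speed; a pose out of reach is approached as far as the arm can. A call with a gripper value outside its range is refused whole. The fingers move at their own pace and stop on an object; "force" is the grip in N (left out, the last holds). Time passes only in rows, so rows that repeat a pose let the fingers close. It gives the time, the measured TCP pose, the force, the opening and the grip force at its end, in the units of the state.
- monitor.get_state(): the state, without advancing time (a new reading comes with each control period).
- read_camera(name): name is "side" or "top"; returns the picture (400x640x3 uint8, red, green, blue); there is no depth.
- camera_params(name): a dict with "fov_y" (degrees; the focal length in pixels is half the picture's height over the tangent of half this angle, whatever the lens; pixels are square), "cx", "cy" (the principal point, pixels), "D" ([k1, k2, p1, p2, k3] as OpenCV has them; the pictures are not rectified), "rvec" (rotation vector, rad) and "tvec" (3), from world to camera coordinates, as OpenCV has them. Camera axes: x right, y down, z forward; pixel columns grow to the right and rows downward; lengths in m; the calibration is good to about 2 mm. A picture is of the moment at which its call begins. camera_params takes no time and is no camera call.
- order.finish_job(): hands the job in; it is judged then, once.
The state is a dict: "time_s": time; "joints": joint angles; "joint_velocities": joint speeds; "joint_torque": joint torques, N m; "ee_pos": TCP position; "orientation": TCP orientation; "ft_force": force on the tool from outside, world axes, zero at the start; "torque": the same for the moment, N m; "opening": opening from 0.0 (shut) to 1.0 (fully open); "gripper_force": force on a finger pad.
Only numpy, scipy, OpenCV 4.12 (cv2) and the standard library are available. Lean on these libraries where they do the work, as an engineer would, in place of code of your own. Each camera call takes 0.05 s, during which the arm holds its last target. There are 200 camera calls.

TASK

Put the pivot of the fume-extraction arm together on its bench bracket: slide the wide aluminium sleeve down the post onto the bearing, then the large flat washer down onto the sleeve. Then lift the slotted lock block off its slanted peg, set it on the post and turn it by feel until its slot drops over the flat tang and it sits fully home, flat on the washer. Leave the green circuit board where it is.

Things in the scene. Friction and masses are not known exactly. Their poses are not given: they have to be found in the camera images.
- post_seat (a point): centre of the upper face of the bearing (dark disc, 44 mm across) on the grey bracket (90 x 80 x 20 mm, fixed to the bench), 28 mm above the bench; z up along the post, x along the bracket's 90 mm side. The steel post (26 mm diameter) rises 28 mm from here and ends in a flat upright tang. Bracket and post do not move or turn.
- post_top (a point): top of the tang on the post's axis, 45 mm above post_seat; axes as post_seat. The tang is 26 mm long, 9 mm wide, 17 mm high (its last 1.5 mm is 1.25 mm smaller all round). The angle of its length about the vertical is NOT in this reading: it varies, within 0.75 rad either side of the bracket's x axis. See it from above or find it by touch; half a turn is the same.
- sleeve_mid (a point): centre, half-way up, of the loose aluminium sleeve: outside diameter 38 mm, bore 28.5 mm, 24 mm high, 60 g, standing on the bench; z is its axis. (A much thinner sleeve, 18 mm across, also stands on the bench and is not wanted.)
- washer_mid (a point): centre, half-way up, of the loose large steel washer: outside diameter 50 mm, bore 28.5 mm, 6 mm thick, 50 g, lying flat on the bench; z is its axis. (A small washer, 25 mm across, also lies there and is not wanted.)
- block_mid (a point): centre of the dark steel lock block, 44 (x) by 38 (y) by 18 mm (z), about 150 g. It hangs on the slanted peg by the upper end of its slot: its z parallel to the peg, x up the slope, y level. It lies on a 32 x 28 mm pad standing 12 mm proud of the sloping plate, so its two flat y faces, 38 mm apart, stand clear. Home on the post, this point is 39 mm above post_seat.
- slot_mouth (a point): centre of the block's underside (its z up into the block), where its slot opens: 28.2 mm long (block x) by 11.2 mm wide (block y), straight through, this mouth chamfered 1.5 mm. On the post the block rests on the tang's top until the slot lines up with the tang within about 4 deg; then it can go down 15 mm onto the washer.
- peg_tip (a point): end of the rack's slanted peg (9 mm diameter, 30 mm long above the pad), about 99 mm above the bench; the rack is fixed. Axes: z up, x level, y level; the peg leans 20 deg from z towards -x (the robot's side). The block clears the peg after 30 mm along the peg.
- board_mid (a point): centre of the green circuit board (100 x 130 mm) lying on two black bars, 21 mm above the bench, loose: to be left alone.
There are look-alikes about, which are no part of the job. What is shaped like the part that bears sleeve_mid but blue or pink is not meant.

How it is judged:
On the way, in this order (a step that is already met when the one before it is completed fails the run):
1. the sleeve stands on the bearing, around the post (z of sleeve_mid in the frame of post_seat between 0.009 and 0.015 m and horizontal distance between sleeve_mid and post_seat below 0.004 m and angle between the z axis of sleeve_mid and the z axis of post_seat, either way round below 0.12 rad), for 0.2 s.
2. the washer lies on the sleeve, around the post (all of step 1 and z of washer_mid in the frame of post_seat between 0.024 and 0.03 m and horizontal distance between washer_mid and post_seat below 0.004 m and angle between the z axis of washer_mid and the z axis of post_seat, either way round below 0.12 rad), for 0.2 s.
At the end, for the whole second after the job is handed in: The sleeve's centre is 12 mm, the washer's 27 mm and the block's 39 mm above post_seat, each within 3 mm in height and 4 mm sideways, their axes within 0.12 rad of the post's, at rest (block slower than 20 mm/s), the sleeve put on first, then the washer, then the block (all of step 2 and z of block_mid in the frame of post_seat between 0.036 and 0.042 m and horizontal distance between block_mid and post_seat below 0.004 m and angle between the z axis of block_mid and the z axis of post_seat, either way round below 0.12 rad and linear speed of block below 0.02 m/s); the robot touches nothing.
It fails at once if the circuit board is moved more than 15 mm (distance of board_mid from where it was at the start of the episode above 0.015 m).
It also fails if it takes over 72 s, if anything falls off the work surface, if the arm or the gripper's body presses on something with over 40 N, if the wrist force passes 120 N, or if a joint passes its speed limit or range.

## Working session

There is one attempt and no reset: what is moved stays moved. The work goes in short steps, Python scripts to look and compute and a tool call to move; the robot and the scene stay as the last step left them, time stands still between calls to the robot, and variables do not carry over. Pictures are saved under pics/ and viewed, at most 10 in all, crops included, and the job is handed in when it is done.

Besides the shell and the picture viewer there is one more tool, called after "Call:" as name(argument=value, ...) on one line, values as JSON. drive_tool: Moves the arm, as the interface text tells. Its arguments: {"type":"object","properties":{"grip":{"type":"array","items":{"type":"number"}},"offset":{"type":"array","items":{"type":"array","items":{"type":"number"}}},"rotation":{"type":"array","items":{"type":"array","items":{"type":"number"}}},"force":{"type":"number"}},"required":["grip","offset","rotation"]}

```bash
mkdir -p pics; cat > h.py <<'E'
import numpy as np, cv2
from rig import monitor, read_camera, camera_params, order
def snap(n,f=None):
    im=read_camera(n); 
    if f: cv2.imwrite(f,im[:,:,::-1])
    return im
def KD(n):
    p=camera_params(n); f=200/np.tan(np.radians(p['fov_y'])/2)
    return np.array([[f,0,p['cx']],[0,f,p['cy']],[0,0,1.]]),np.array(p['D'],float),np.array(p['rvec'],float),np.array(p['tvec'],float)
def ray(n,uv):
    K,D,r,t=KD(n); R=cv2.Rodrigues(r)[0]
    q=cv2.undistortPoints(np.array([[uv]],float),K,D)[0,0]
    return -R.T@t, R.T@np.array([q[0],q[1],1])
def at_z(n,uv,z):
    o,d=ray(n,uv); return o+d*(z-o[2])/d[2]
def proj(n,P):
    K,D,r,t=KD(n); return cv2.projectPoints(np.array(P,float).reshape(-1,3),r,t,K,D)[0][:,0]
def tri(a,b):
    (o1,d1),(o2,d2)=ray('top',a),ray('side',b)
    s=np.linalg.lstsq(np.c_[d1,-d2],o2-o1,rcond=None)[0]
    p,q=o1+s[0]*d1,o2+s[1]*d2
    return (p+q)/2,np.linalg.norm(p-q)
E
python3 - <<'E'
from h import *
snap('top','pics/top0.png');snap('side','pics/side0.png')
for n in('top','side'):print(camera_params(n),ray(n,(320,200)))
print(monitor.get_state())
E
```

```text
{'fov_y': 49.597049661193, 'cx': 321.5573656602406, 'cy': 191.93284482956756, 'D': array([-0.03878536,  0.        ,  0.        ,  0.        ,  0.        ]), 'rvec': array([ 2.14988365, -2.20438061,  0.13792107]), 'tvec': array([-0.00590109,  0.55865014,  1.07542296])} (array([0.44255051, 0.00507658, 1.12817668]), array([ 0.08634319, -0.01854624, -0.99627364]))
{'fov_y': 51.29506016592646, 'cx': 323.3815418703228, 'cy': 194.5772378615719, 'D': array([0.01218594, 0.        , 0.        , 0.        , 0.        ]), 'rvec': array([ 0.50407753, -2.68719595,  1.25993832]), 'tvec': array([0.53499425, 0.21251041, 0.7781074 ])} (array([0.35269954, 0.62386309, 0.65056015]), array([ 0.26075494, -0.71145993, -0.65273808]))
{'time_s': 0.1, 'joints': array([-1.51549425e+00,  5.28392649e-01,  1.43380551e+00, -1.64485627e-05,
        1.18141756e+00, -1.78499891e-01]), 'joint_velocities': array([-8.07971244e-04, -1.24264977e-03, -2.20609534e-03,  8.59900443e-04,
       -6.24669732e-04, -1.92018610e-05]), 'joint_torque': array([-7.74001910e-05, -4.40983307e+01, -1.77150571e+01,  6.35022274e-02,
        5.33900759e-02, -4.64532332e-05]), 'ee_pos': array([ 0.14478671, -0.60733415,  0.24064755]), 'orientation': array([-3.11814331e+00, -3.66193506e-01, -1.71668200e-04]), 'ft_force': array([ 0.06908298,  0.37106339, -0.62549659]), 'torque': array([0.03082119, 0.03925999, 0.02101981]), 'gripper_force': 0.0, 'opening': 0.9997508716009366}
```

View pics/top0.png

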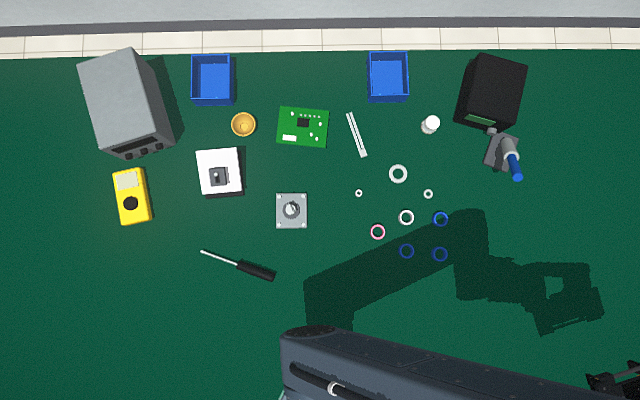

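View pics/side0.png

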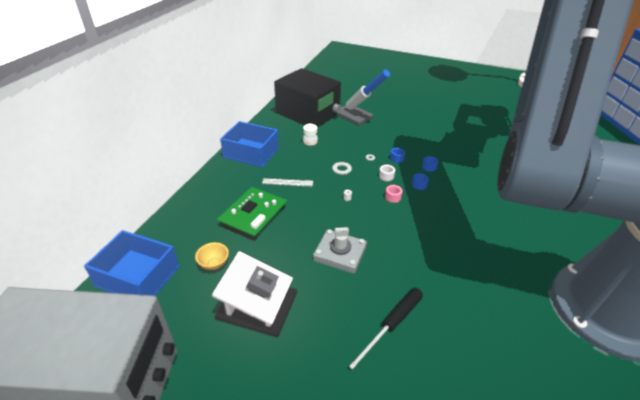

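Top view: the candidates for the sleeve are white (406,217), pink (377,232), blue (440,218), (406,251) and (440,254), and the thin sleeve (359,193). The washer could be the large one (398,173) or the small one (428,194). The bracket is at (291,210), the rack with the block at (219,174), and the board at (303,127). I choose the white sleeve at (406,217) and the large washer at (398,173), and check both in a close crop.

```bash
python3 - <<'E'
from h import *
t=cv2.imread('pics/top0.png');s=cv2.imread('pics/side0.png')
def c(im,x,y,w,h): return cv2.resize(im[y:y+h,x:x+w],(400,300),interpolation=cv2.INTER_CUBIC)
# scales 5x top (80x60), bracket, rack; 
A=np.vstack([np.hstack([c(t,255,180,80,60),c(t,180,140,80,60)]),np.hstack([c(t,360,160,100,75),c(s,205,240,100,75)])])
cv2.imwrite('pics/crop0.png',A)
E
```

```text
(no output)
```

View pics/crop0.png

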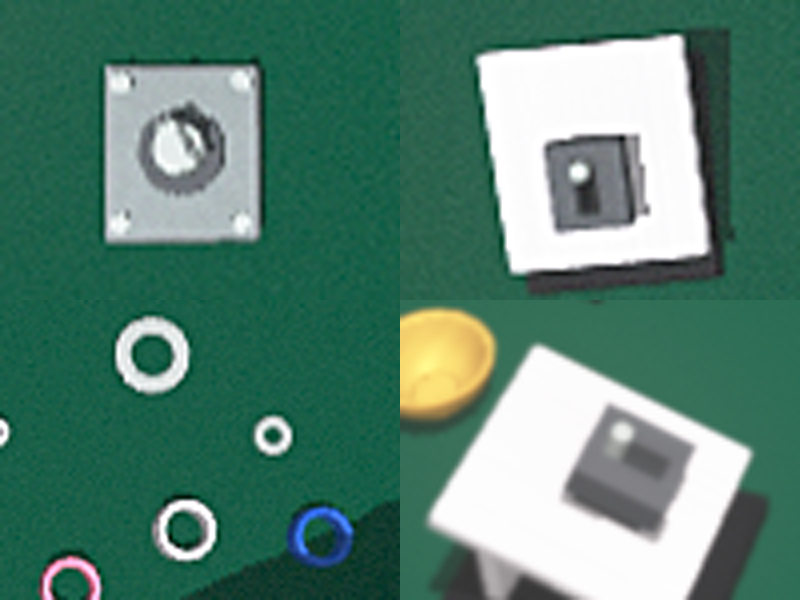

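Crop: the white sleeve rim is centred at (406.2,217.5) and the big washer at (398,173.8). The bracket corners are at x 276–307, y 193–228. The peg tip is at top (215.8,174.4) and side (260.2,273.2). The choice is confirmed, so I compute positions.

```bash
python3 - <<'E'
from h import *
np.set_printoptions(precision=4,suppress=True)
f=lambda x,y,s,ox,oy:((x+.5)/s-.5+ox,(y+.5)/s-.5+oy)
B=[at_z('top',f(x,y,5,255,180),.02) for x,y in((106,65),(261,65),(261,242),(106,242))]
B=np.array(B);c=B.mean(0);print('bracket',B[:,:2],c)
d=B[0]+B[1]-B[2]-B[3];print('yaw',np.arctan2(d[1],d[0]),np.linalg.norm(d)/2)
print('post_top proj',proj('top',[c[0],c[1],.073]),proj('side',[c[0],c[1],.073]))
im=cv2.imread('pics/top0.png').astype(int)
for nm,box,z,r in(('sleeve',(392,203,420,232),.024,.019),('washer',(385,160,412,187),.006,.025)):
    x0,y0,x1,y1=box;g=im[y0:y1,x0:x1]; m=(g.min(2)>120).astype(np.uint8)
    (k,_)=max(((q,cv2.contourArea(q)) for q in cv2.findContours(m,0,2)[0]),key=lambda a:a[1])
    e=cv2.minEnclosingCircle(k)
    w=at_z('top',(e[0][0]+x0,e[0][1]+y0),z);w2=at_z('top',(e[0][0]+x0+e[1],e[0][1]+y0),z);print(nm,e,w,np.linalg.norm(w-w2))
print('sl hand',at_z('top',f(185,530-300,4,360,160),.024),at_z('top',f(152,55,4,360,160),.006))
pt,er=tri(f(179,172,5,180,140),f(221,133,4,205,240));print('peg tip',pt,er,at_z('top',f(179,172,5,180,140),.099))
E4=[at_z('top',f(x-400,y,5,180,140),z) for x,y,z in((546,142,.1),(628,135,.1),(636,222,.08),(557,232,.08))]
for e in E4:print(e)
P=[at_z('top',f(x-400,y,5,180,140),z) for x,y,z in((477,52,.1),(683,35,.1))];d=P[0]-P[1];print('rack yaw',np.arctan2(-d[0],d[1]))
d=E4[0]-E4[1];print('blk yaw',np.arctan2(-d[0],d[1]));d=E4[3]-E4[2];print(np.arctan2(-d[0],d[1]))
P=[at_z('side',f(x-400,y-300,4,205,240),.1) for x,y in((537,345),(750,455))];d=P[0]-P[1];print('rack yaw side',np.arctan2(-d[0],d[1]),d)
s=im[120:155,270:335];print('board px', at_z('top',(303,127),.021))
E
```

```text
bracket [[0.5604 0.0975]
 [0.5585 0.0179]
 [0.4677 0.02  ]
 [0.4697 0.0989]] [0.5141 0.0586 0.02  ]
yaw -0.01896168014922991 0.09076593774766628
post_top proj [[290.2279 208.853 ]] [[341.1656 228.3865]]
sleeve ((13.779999732971191, 14.180000305175781), 7.869077205657959) [ 0.4887 -0.2342  0.024 ] 0.02033404898112094
washer ((12.584415435791016, 13.259739875793457), 9.446802139282227) [ 0.6054 -0.2218  0.006 ] 0.025041741897774493
sl hand [ 0.4888 -0.2345  0.024 ] [ 0.6051 -0.2219  0.006 ]
peg tip [0.6    0.2349 0.0984] 0.0007804288157306639 [0.6003 0.2349 0.099 ]
[0.6151 0.2505 0.1   ]
[0.6175 0.2112 0.1   ]
[0.578  0.2114 0.08  ]
[0.574  0.2498 0.08  ]
rack yaw 0.0600476815126518
blk yaw 0.062453160915370814
0.10326803594563524
rack yaw side -1.7569917025135575 [ 0.1116 -0.021   0.    ]
board px [0.731 0.024 0.021]
```

Call:
drive_tool(grip=[0.7,0.7,0.7,0.7,0.7], offset=[[34,37,-10],[68,74,-20],[102,111,-30],[136,148,-40],[170,185,-50]], rotation=[[0,0,-0.05],[0,0,-0.1],[0,0,-0.15],[0,0,-0.2],[0,0,-0.234]], force=20)

```text
time_s: 0.72
ee_pos: [0.3157, -0.4215, 0.191]
orientation: [-3.141, 0.003, 0.0]
ft_force: [0.1, -0.3, 0.1]
opening: 0.706
gripper_force: 0.0
```

Call:
drive_tool(grip=[0.7,0.7,0.7,0.7,0.7], offset=[[43,47,-20],[87,94,-40],[130,141,-60],[174,189,-80],[174,189,-80]], rotation=[[0,0,0],[0,0,0],[0,0,0],[0,0,0],[0,0,0]])

```text
time_s: 1.35
ee_pos: [0.4897, -0.2307, 0.1101]
orientation: [-3.14, -0.006, 0.003]
ft_force: [-0.2, -0.4, 0.1]
opening: 0.702
gripper_force: 0.0
```

Call:
drive_tool(grip=[0.7,0.7,0.7,0.7], offset=[[0,0,-30],[0,0,-60],[0,0,-86],[0,0,-86]], rotation=[[0,0,0],[0,0,0],[0,0,0],[0,0,0]])

```text
time_s: 1.85
ee_pos: [0.4874, -0.2339, 0.024]
orientation: [-3.139, 0.002, 0.005]
ft_force: [0.6, 0.3, 0.5]
opening: 0.703
gripper_force: 0.0
```

```bash
python3 - <<'E'
from h import *
s=snap('side');t=snap('top');st=monitor.get_state();print(st['ee_pos'],st['orientation'],st['ft_force'])
p=st['ee_pos'];print(proj('side',[p,p+[0,0,-.019]]),proj('top',[p]))
c=lambda im,x,y:cv2.resize(im[y:y+75,x:x+100],(400,300),interpolation=cv2.INTER_CUBIC)
# also enlarged post from both cameras
d=lambda im,x,y:cv2.resize(im[y:y+30,x:x+40],(400,300),interpolation=cv2.INTER_CUBIC)
cv2.imwrite('pics/g1.png',np.vstack([np.hstack([c(s,340,140),c(t,360,180)]),np.hstack([d(s,322,225),d(t,271,195)])])[:,:,::-1])
E
```

```text
[ 0.48880071 -0.23469546  0.02594027] [ 3.14127207e+00 -1.49051721e-03  3.76498447e-04] [ 0.26413101 -0.52179933  0.17119259]
[[386.89125827 168.61372382]
 [385.99489727 174.58617801]] [[406.11970504 217.08647245]]
```

View pics/g1.png

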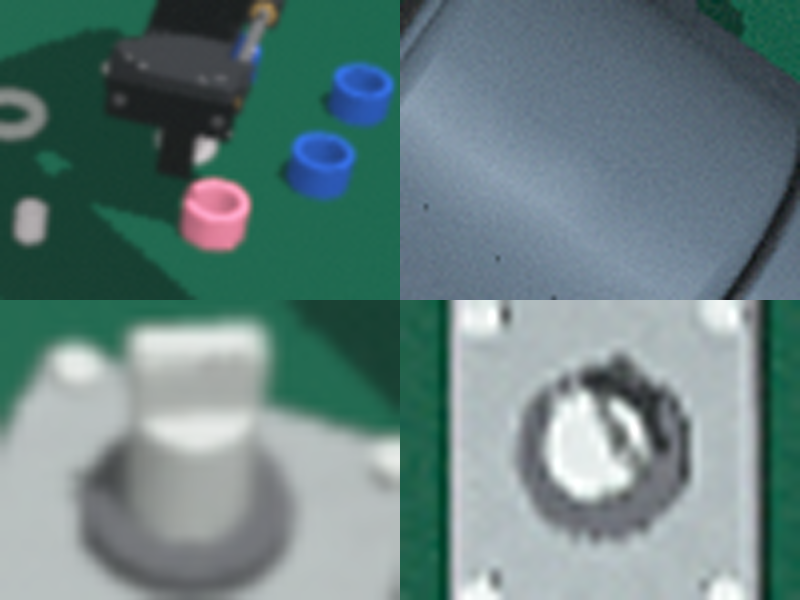

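The crop shows the fingers astride the white sleeve, with pink clear of them. From the side, the tang spans crop (130–268, 325), about 0.4–0.5 rad off x. In the top crop the bearing is centred at (604,454). Gripping.

Call:
drive_tool(grip=[0.3,0.3,0.3,0.3], offset=[[0,0,0],[0,0,0],[0,0,0],[0,0,0]], rotation=[[0,0,0],[0,0,0],[0,0,0],[0,0,0]], force=15)

```text
time_s: 2.45
ee_pos: [0.4892, -0.2343, 0.0262]
orientation: [3.141, -0.0, 0.002]
ft_force: [-0.7, -0.7, 4.2]
opening: 0.424
gripper_force: 15.0
```

```bash
python3 - <<'E'
from h import *
np.set_printoptions(precision=4,suppress=True)
st=monitor.get_state();print(st['ee_pos'],st['opening'],st['gripper_force'])
print('bearing',at_z('top',(271+20.4-.45,195+15.4-.45),.028))
s=(322,225)
f=lambda x,y:(322+(x+.5)/10-.5,225+(y-300+.5)/10-.5)
# side: tang ends, top plane z=.073
a,b=at_z('side',f(131,338),.073),at_z('side',f(268,338),.073);d=a-b;print('tang',a,b,(a+b)/2,np.linalg.norm(d),np.arctan2(d[1],d[0]))
print('bearing side',at_z('side',f(187,495),.028))
# model tang outline, projections in crop coordinates
for th in(0,.2,.4,.6):
  R=np.array([[np.cos(th),-np.sin(th)],[np.sin(th),np.cos(th)]])
  q=[[*(R@[x*.01175,y*.00325]+[.5141,.0586]),.073] for x,y in((1,1),(1,-1),(-1,-1),(-1,1))]
  q+=[[*(R@[x*.013,y*.0045]+[.5141,.0586]),.056] for x,y in((1,1),(1,-1),(-1,-1),(-1,1))]
  P=proj('side',q);print(th,((P+.5-[322,225])*10+[0,300]).round().tolist())
E
```

```text
[ 0.4892 -0.2343  0.0262] 0.4237472045526865 15.000756760127842
bearing [0.5143 0.0591 0.028 ]
tang [0.5261 0.0633 0.073 ] [0.501  0.0532 0.073 ] [0.5135 0.0582 0.073 ] 0.027043139998030628 0.3834356233975359
bearing side [0.5138 0.0582 0.028 ]
0 [[135.0, 334.0], [146.0, 313.0], [258.0, 344.0], [248.0, 366.0], [123.0, 397.0], [138.0, 368.0], [261.0, 402.0], [247.0, 432.0]]
0.2 [[135.0, 343.0], [140.0, 320.0], [258.0, 335.0], [254.0, 358.0], [125.0, 407.0], [131.0, 375.0], [260.0, 392.0], [254.0, 424.0]]
0.4 [[138.0, 351.0], [136.0, 328.0], [255.0, 327.0], [257.0, 350.0], [129.0, 417.0], [126.0, 384.0], [255.0, 383.0], [259.0, 415.0]]
0.6 [[143.0, 359.0], [135.0, 337.0], [249.0, 319.0], [259.0, 341.0], [135.0, 426.0], [124.0, 394.0], [249.0, 374.0], [261.0, 405.0]]
```

Call:
drive_tool(grip=[0.3,0.3,0.3,0.3,0.3], offset=[[0,0,45],[0,0,90],[5,50,100],[9,102,100],[14,156,100]], rotation=[[0,0,0],[0,0,0],[0,0,0],[0,0,0],[0,0,0]])

```text
time_s: 3.08
ee_pos: [0.5028, -0.0767, 0.1259]
orientation: [3.141, -0.002, 0.001]
ft_force: [1.1, -0.1, -0.8]
opening: 0.42
gripper_force: 15.0
```

Call:
drive_tool(grip=[0.3,0.3,0.3,0.3,0.3], offset=[[4,50,0],[8,100,0],[11,137,0],[11,137,-14],[11,137,-20]], rotation=[[0,0,0],[0,0,0],[0,0,0],[0,0,0],[0,0,0]])

```text
time_s: 3.7
ee_pos: [0.5131, 0.0589, 0.1046]
orientation: [3.141, 0.001, -0.003]
ft_force: [0.5, -1.3, -1.1]
opening: 0.422
gripper_force: 15.0
```

```bash
python3 - <<'E'
from h import *
s=snap('side');t=snap('top');st=monitor.get_state();print(st['ee_pos'],st['orientation'],st['ft_force'],st['time_s'])
x,y=300,180
c=lambda im,x,y:cv2.resize(im[y:y+60,x:x+80],(400,300),interpolation=cv2.INTER_CUBIC)
cv2.imwrite('pics/p1.png',np.hstack([c(s,300,195),c(t,250,180)])[:,:,::-1])
E
```

```text
[0.5130515  0.05809953 0.10449535] [-3.14151845e+00  2.44490375e-03  3.97976920e-03] [-0.43423802  1.31131831 -0.10389361] 3.8
```

View pics/p1.png

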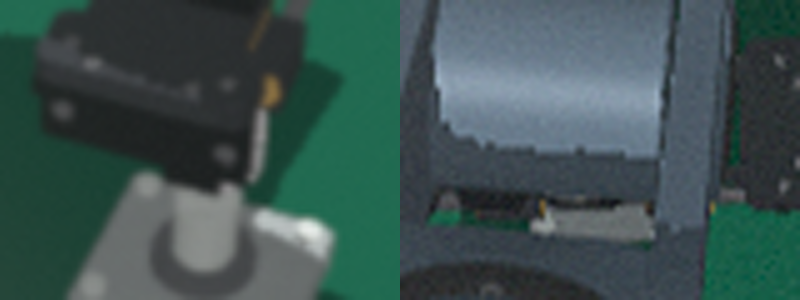

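The sleeve is held over the post and its rim is hidden by the finger. I lower it and watch the force.

Call:
drive_tool(grip=[0.3,0.3,0.3], offset=[[0,0,-6],[0,0,-10],[0,0,-12]], rotation=[[0,0,0],[0,0,0],[0,0,0]])

```text
time_s: 4.18
ee_pos: [0.5144, 0.0587, 0.0935]
orientation: [-3.141, 0.002, -0.002]
ft_force: [0.8, 0.2, -0.0]
opening: 0.425
gripper_force: 15.0
```

Bottom is ~6 mm below the tang top with no contact; continue.

Call:
drive_tool(grip=[0.3,0.3,0.3,0.3], offset=[[0,0,-7],[0,0,-12],[0,0,-16],[0,0,-18]], rotation=[[0,0,0],[0,0,0],[0,0,0],[0,0,0]])

```text
time_s: 4.68
ee_pos: [0.5142, 0.0592, 0.0753]
orientation: [-3.141, 0.0, -0.001]
ft_force: [0.9, 0.9, 0.4]
opening: 0.419
gripper_force: 15.0
```

Call:
drive_tool(grip=[0.3,0.3,0.3,0.3], offset=[[0,0,-8],[0,0,-15],[0,0,-19],[0,0,-20.5]], rotation=[[0,0,0],[0,0,0],[0,0,0],[0,0,0]])

```text
time_s: 5.18
ee_pos: [0.5137, 0.059, 0.0546]
orientation: [-3.142, 0.0, 0.001]
ft_force: [1.7, 1.7, 0.6]
opening: 0.422
gripper_force: 15.0
```

Call:
drive_tool(grip=[0.75,0.75,0.75], offset=[[0,0,0],[0,0,0],[0,0,0]], rotation=[[0,0,0],[0,0,0],[0,0,0]])

```text
time_s: 5.55
ee_pos: [0.5134, 0.059, 0.0551]
orientation: [3.142, -0.0, -0.001]
ft_force: [-0.1, -0.3, -0.1]
opening: 0.677
gripper_force: 0.0
```

Call:
drive_tool(grip=[0.8,0.8,0.8,0.8,0.8], offset=[[0,0,40],[0,0,75],[18,-55,85],[36,-110,85],[54,-165,85]], rotation=[[0,0,0],[0,0,0],[0,0,0],[0,0,0],[0,0,0]])

```text
time_s: 6.18
ee_pos: [0.5681, -0.1075, 0.1406]
orientation: [3.141, 0.001, 0.001]
ft_force: [0.5, 0.8, -0.5]
opening: 0.802
gripper_force: 0.0
```

Call:
drive_tool(grip=[0.8,0.8,0.8,0.8,0.8], offset=[[18,-55,-25],[37.5,-116,-60],[37.5,-116,-80],[37.5,-116,-80],[37.5,-116,-80]], rotation=[[0,0,0],[0,0,0],[0,0,0],[0,0,0],[0,0,0]])

```text
time_s: 6.8
ee_pos: [0.6051, -0.2211, 0.0606]
orientation: [-3.141, -0.001, 0.001]
ft_force: [0.7, 0.5, 0.3]
opening: 0.798
gripper_force: 0.0
```

```bash
python3 - <<'E'
from h import *
s=snap('side');t=snap('top');st=monitor.get_state();print(st['ee_pos'],st['orientation'],st['time_s'])
c=lambda im,x,y:cv2.resize(im[y:y+60,x:x+80],(400,300),interpolation=cv2.INTER_CUBIC)
d=lambda im,x,y:cv2.resize(im[y:y+30,x:x+40],(400,300),interpolation=cv2.INTER_CUBIC)
cv2.imwrite('pics/w1.png',np.vstack([np.hstack([d(s,322,220),d(t,271,195)]),np.hstack([c(s,300,125),c(t,360,140)])])[:,:,::-1])
E
```

```text
[ 0.60574699 -0.22106574  0.06144901] [3.14089730e+00 1.84421094e-03 2.05612668e-03] 6.9
```

View pics/w1.png

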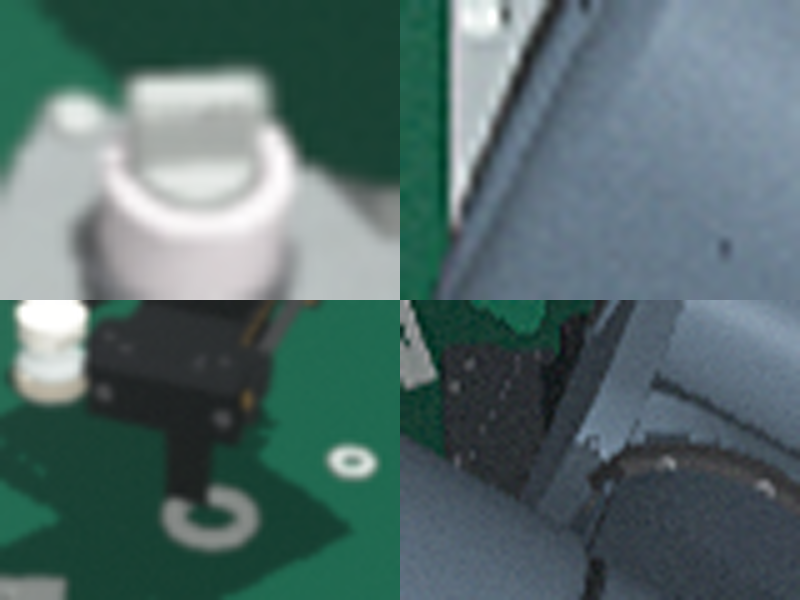

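The sleeve is seated around the post, and the open fingers are over the large washer (crop (210,520)). The white bottle is clear. Next I descend and grip.

Call:
drive_tool(grip=[0.8,0.8,0.8,0.45,0.45], offset=[[0,0,-25],[0,0,-39],[0,0,-39.5],[0,0,-39.5],[0,0,-39.5]], rotation=[[0,0,0],[0,0,0],[0,0,0],[0,0,0],[0,0,0]], force=20)

```text
time_s: 7.52
ee_pos: [0.6057, -0.2221, 0.0213]
orientation: [3.141, -0.0, 0.002]
ft_force: [0.4, -1.0, 1.0]
opening: 0.653
gripper_force: 0.0
```

Call:
drive_tool(grip=[0.45,0.45,0.45], offset=[[0,0,0],[0,0,0],[0,0,0]], rotation=[[0,0,0],[0,0,0],[0,0,0]])

```text
time_s: 7.9
ee_pos: [0.6056, -0.2221, 0.0211]
orientation: [3.141, -0.0, 0.001]
ft_force: [-0.0, 0.3, 4.0]
opening: 0.552
gripper_force: 20.0
```

Call:
drive_tool(grip=[0.45,0.45,0.45,0.45,0.45], offset=[[0,0,40],[0,0,85],[-17,54,95],[-35,108,95],[-53,162,95]], rotation=[[0,0,0],[0,0,0],[0,0,0],[0,0,0],[0,0,0]])

```text
time_s: 8.52
ee_pos: [0.5516, -0.0587, 0.1157]
orientation: [-3.142, 0.002, -0.001]
ft_force: [0.9, 0.6, 0.3]
opening: 0.556
gripper_force: 20.0
```

Call:
drive_tool(grip=[0.45,0.45,0.45,0.45,0.45], offset=[[-18,55,0],[-30,91,0],[-38.5,119,0],[-38.5,119,-14],[-38.5,119,-20]], rotation=[[0,0,0],[0,0,0],[0,0,0],[0,0,0],[0,0,0]])

```text
time_s: 9.15
ee_pos: [0.5138, 0.0586, 0.0945]
orientation: [3.141, -0.0, -0.001]
ft_force: [0.5, -0.2, 0.0]
opening: 0.559
gripper_force: 20.0
```

Call:
drive_tool(grip=[0.45,0.45,0.45], offset=[[0,0,-4],[0,0,-7],[0,0,-9]], rotation=[[0,0,0],[0,0,0],[0,0,0]])

```text
time_s: 9.52
ee_pos: [0.5147, 0.0585, 0.0865]
orientation: [3.142, -0.002, 0.002]
ft_force: [1.0, 0.8, 0.1]
opening: 0.556
gripper_force: 20.0
```

Call:
drive_tool(grip=[0.45,0.45,0.45,0.45], offset=[[0,0,-5],[0,0,-9],[0,0,-12.5],[0,0,-12.5]], rotation=[[0,0,0],[0,0,0],[0,0,0],[0,0,0]])

```text
time_s: 10.02
ee_pos: [0.5138, 0.0591, 0.0737]
orientation: [-3.142, 0.0, 0.001]
ft_force: [1.6, 0.4, -1.7]
opening: 0.558
gripper_force: 20.0
```

Call:
drive_tool(grip=[0.8,0.8,0.8,0.8], offset=[[0,0,0],[0,0,0],[0,0,0],[0,0,0]], rotation=[[0,0,0],[0,0,0],[0,0,0],[0,0,0]])

```text
time_s: 10.52
ee_pos: [0.5137, 0.059, 0.0741]
orientation: [3.142, -0.0, -0.0]
ft_force: [0.2, -0.2, -0.1]
opening: 0.791
gripper_force: 0.0
```

```bash
python3 - <<'E'
from h import *
from scipy.spatial.transform import Rotation as R
np.set_printoptions(precision=4,suppress=True)
pt=np.array([.6002,.2349,.0987])
for psi in(.06,.08,.1):
  Z=R.from_euler('z',psi).as_matrix(); n=Z@[-np.sin(.349),0,np.cos(.349)]; u=Z@[np.cos(.349),0,np.sin(.349)]; y=np.cross(n,u)
  m=pt-.021*n-.0096*u; g=m+.012*n
  T=np.c_[u,-y,-n]; 
  rel=T@np.diag([1,-1,-1]).T   # from yaw-0 down
  print(psi,'mid',m,'grasp',g,'n',n,'rel rotvec',R.from_matrix(rel).as_rotvec())
  q=[m+.009*n+a*.022*u+b*.019*y for a,b in((1,1),(1,-1),(-1,-1),(-1,1))]
  P=(proj('top',q)+.5-[180,140])*5+[400,0];print(P.round().tolist(),((proj('side',q)+.5-[205,240])*4+[400,300]).round().tolist())
E
```

```text
0.06 mid [0.5984 0.2348 0.0757] grasp [0.5943 0.2345 0.087 ] n [-0.3413 -0.0205  0.9397] rel rotvec [ 0.0105 -0.3489  0.0594]
[[542.0, 146.0], [620.0, 140.0], [632.0, 228.0], [554.0, 234.0]] [[568.0, 469.0], [606.0, 401.0], [696.0, 447.0], [662.0, 516.0]]
0.08 mid [0.5984 0.2348 0.0757] grasp [0.5943 0.2344 0.087 ] n [-0.3409 -0.0273  0.9397] rel rotvec [ 0.014  -0.3488  0.0792]
[[541.0, 147.0], [619.0, 139.0], [633.0, 227.0], [555.0, 235.0]] [[568.0, 469.0], [605.0, 402.0], [696.0, 446.0], [663.0, 516.0]]
0.1 mid [0.5984 0.2347 0.0757] grasp [0.5943 0.2343 0.087 ] n [-0.3402 -0.0341  0.9397] rel rotvec [ 0.0174 -0.3487  0.099 ]
[[540.0, 148.0], [619.0, 138.0], [634.0, 226.0], [556.0, 236.0]] [[569.0, 470.0], [603.0, 402.0], [696.0, 445.0], [665.0, 515.0]]
```

Call:
drive_tool(grip=[0.8,0.75,0.75,0.75,0.75], offset=[[0,0,40],[0,0,80],[15,50,85],[30,100,85],[45,140,80]], rotation=[[0,0,0],[0,0,0],[0.004,-0.1,0.023],[0.008,-0.2,0.046],[0.012,-0.3,0.068]])

```text
time_s: 11.15
ee_pos: [0.5596, 0.2008, 0.1551]
orientation: [-3.09, -0.107, -0.476]
ft_force: [0.6, -1.1, -0.1]
opening: 0.75
gripper_force: 0.0
```

Call:
drive_tool(grip=[0.75,0.75,0.75,0.75], offset=[[15,33,-11],[20,33.5,-25],[25,34,-39],[25,34,-39]], rotation=[[0.002,-0.049,0.011],[0.002,-0.049,0.011],[0.002,-0.049,0.011],[0.002,-0.049,0.011]])

```text
time_s: 11.65
ee_pos: [0.5835, 0.2316, 0.1134]
orientation: [-3.08, -0.12, -0.538]
ft_force: [-0.6, -0.6, 0.2]
opening: 0.748
gripper_force: 0.0
```

```bash
python3 - <<'E'
from h import *
from scipy.spatial.transform import Rotation as R
np.set_printoptions(precision=4,suppress=True)
s=snap('side');t=snap('top');st=monitor.get_state();print(st['ee_pos'],st['orientation'],st['time_s']);M=R.from_rotvec(st['orientation']).as_matrix();print(M)
c=lambda im,x,y:cv2.resize(im[y:y+75,x:x+100],(400,300),interpolation=cv2.INTER_CUBIC)
d=lambda im,x,y:cv2.resize(im[y:y+30,x:x+40],(400,300),interpolation=cv2.INTER_CUBIC)
cv2.imwrite('pics/b1.png',np.vstack([np.hstack([d(s,322,220),d(t,271,195)]),np.hstack([c(s,205,220),c(t,170,130)])])[:,:,::-1])
E
```

```text
[0.5839 0.2318 0.1147] [-3.0786 -0.1199 -0.5415] 11.75
[[ 0.9371  0.0777  0.3402]
 [ 0.0731 -0.997   0.0265]
 [ 0.3412  0.0001 -0.94  ]]
```

View pics/b1.png

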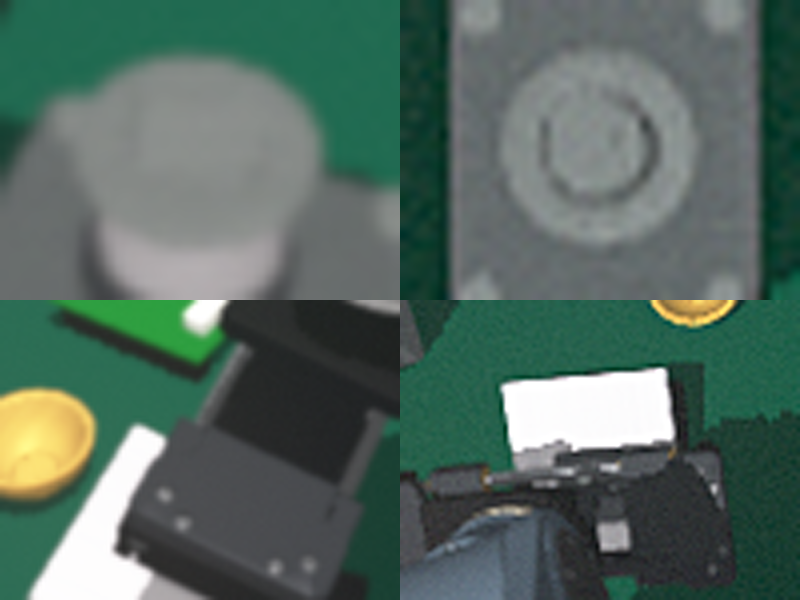

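The washer lies centred on the sleeve. The gripper is tilted along the peg above the block, so I go in and grip.

Call:
drive_tool(grip=[0.75,0.75,0.75,0.35,0.35], offset=[[5,0.5,-14],[9,1,-24],[10.2,1.2,-27.8],[10.2,1.2,-27.8],[10.2,1.2,-27.8]], rotation=[[0,0,0],[0,0,0],[0,0,0],[0,0,0],[0,0,0]], force=25)

```text
time_s: 12.38
ee_pos: [0.594, 0.2343, 0.0874]
orientation: [-3.078, -0.123, -0.543]
ft_force: [-0.3, 1.1, -0.6]
opening: 0.604
gripper_force: 0.0
```

Call:
drive_tool(grip=[0.35,0.35,0.35], offset=[[0,0,0],[0,0,0],[0,0,0]], rotation=[[0,0,0],[0,0,0],[0,0,0]])

```text
time_s: 12.75
ee_pos: [0.594, 0.2344, 0.0876]
orientation: [-3.077, -0.123, -0.544]
ft_force: [-0.2, 0.6, 1.3]
opening: 0.433
gripper_force: 25.0
```

Call:
drive_tool(grip=[0.35,0.35,0.35], offset=[[-5,-0.4,14],[-11,-0.9,30],[-17,-1.4,47]], rotation=[[0,0,0],[0,0,0],[0,0,0]])

```text
time_s: 13.12
ee_pos: [0.5758, 0.2326, 0.1353]
orientation: [-3.078, -0.123, -0.541]
ft_force: [0.3, -0.6, -1.5]
opening: 0.435
gripper_force: 25.0
```

```bash
python3 - <<'E'
from h import *
from scipy.spatial.transform import Rotation as R
st=monitor.get_state();C=R.from_rotvec(st['orientation'])
F=R.from_euler('z',.4)*R.from_euler('x',np.pi)
print(st['ee_pos'],st['ft_force'],st['opening'],(F*C.inv()).as_rotvec(), np.array([.514,.059,.115])-st['ee_pos'])
E
```

```text
[0.57579999 0.23263819 0.13531124] [ 0.3061158  -0.60500294 -1.53122995] 0.43517278031636286 [-0.0828657   0.33929243  0.31719944] [-0.06179999 -0.17363819 -0.02031124]
```

Call:
drive_tool(grip=[0.35,0.35,0.35,0.35,0.35], offset=[[-12,-34,0],[-25,-70,0],[-37,-105,0],[-50,-140,0],[-62,-174,-8]], rotation=[[-0.0166,0.0679,0.0634],[-0.0331,0.1357,0.1269],[-0.0497,0.2036,0.1903],[-0.0663,0.2714,0.2538],[-0.0829,0.3393,0.3172]])

```text
time_s: 13.75
ee_pos: [0.5146, 0.0578, 0.128]
orientation: [-3.078, -0.627, -0.002]
ft_force: [0.9, 0.1, -2.2]
opening: 0.438
gripper_force: 25.0
```

Call:
drive_tool(grip=[0.35,0.35,0.35], offset=[[0,0,-8],[0,0,-12],[0,0,-12]], rotation=[[0,0,0],[0,0,0],[0,0,0]])

```text
time_s: 14.12
ee_pos: [0.5145, 0.0599, 0.1142]
orientation: [-3.078, -0.626, -0.001]
ft_force: [-0.2, 0.3, -1.4]
opening: 0.431
gripper_force: 25.0
```

```bash
python3 - <<'E'
from h import *
from scipy.spatial.transform import Rotation as R
s=snap('side');st=monitor.get_state();print(st['ee_pos'],st['orientation'],st['ft_force'],st['opening'],st['time_s']);print(R.from_rotvec(st['orientation']).as_matrix().round(3))
p=st['ee_pos']-[0,0,.0127];th=.4
Q=R.from_euler('z',th).as_matrix()
q=[p+Q@[a*.022,b*.019,c*.009] for a,b,c in((1,1,1),(1,1,-1),(-1,1,1),(-1,1,-1),(-1,-1,-1),(-1,-1,1),(1,-1,-1))]
P=proj('side',q);print(((P+.5-[300,190])*10).round())
cv2.imwrite('pics/b2.png',cv2.resize(s[190:250,300:380],(800,600),interpolation=cv2.INTER_CUBIC)[:,:,::-1])
E
```

```text
[0.51469821 0.05984013 0.11435701] [-3.07788208e+00 -6.25814916e-01 -2.12734484e-03] [ 0.48941443 -0.64921471 -1.02401585] 0.43132891161189874 14.175
[[ 0.921  0.391  0.001]
 [ 0.391 -0.921  0.001]
 [ 0.001 -0.    -1.   ]]
[[312. 322.]
 [309. 390.]
 [546. 319.]
 [539. 388.]
 [521. 252.]
 [527. 184.]
 [298. 254.]]
```

View pics/b2.png

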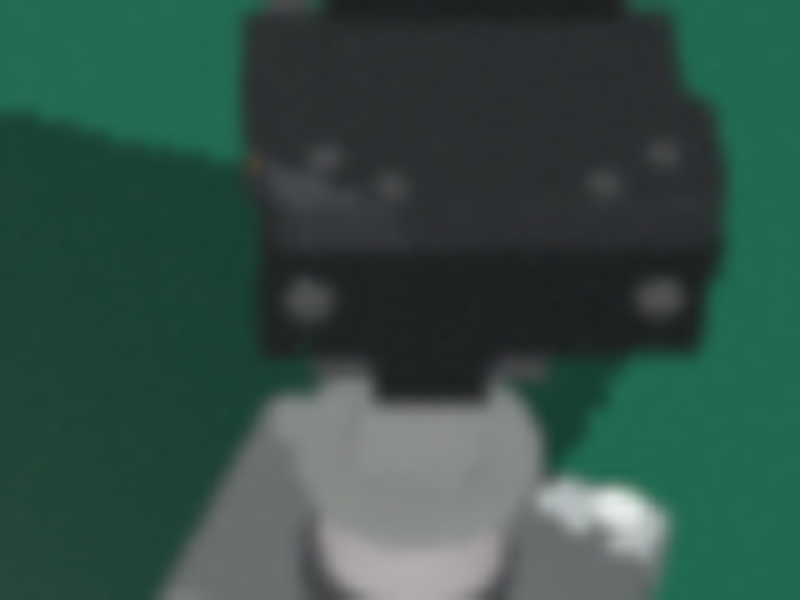

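The block is upright, with its lower corners at crop (314,375) and (547,375), in line with the post. I lower it until it touches.

Call:
drive_tool(grip=[0.35,0.35,0.35,0.35], offset=[[0,-0.8,-8],[0,-0.8,-15],[0,-0.8,-19],[0,-0.8,-22]], rotation=[[0,0,0],[0,0,0],[0,0,0],[0,0,0]])

```text
time_s: 14.68
ee_pos: [0.5148, 0.0582, 0.092]
orientation: [-3.078, -0.624, -0.001]
ft_force: [-0.9, 2.5, -0.0]
opening: 0.433
gripper_force: 25.0
```

Call:
drive_tool(grip=[0.35,0.35,0.35], offset=[[0,0,-1.5],[0,0,-3],[0,0,-3]], rotation=[[0,0,0],[0,0,0],[0,0,0]])

```text
time_s: 15.05
ee_pos: [0.5148, 0.0584, 0.0913]
orientation: [-3.078, -0.624, -0.003]
ft_force: [-4.2, 1.4, 16.5]
opening: 0.432
gripper_force: 25.0
```

Call:
drive_tool(grip=[0.35,0.35,0.35,0.35], offset=[[0,0,0.8],[0,0,0.8],[0,0,0.8],[0,0,0.8]], rotation=[[0,0,0.03],[0,0,0.06],[0,0,0.09],[0,0,0.09]])

```text
time_s: 15.55
ee_pos: [0.5155, 0.0583, 0.0916]
orientation: [-3.047, -0.761, -0.005]
ft_force: [-2.2, 1.6, 11.2]
opening: 0.432
gripper_force: 25.0
```

```bash
python3 - <<'E'
from h import *
st=monitor.get_state();print(st['ee_pos'],st['ft_force'],st['torque'])
E
```

```text
[0.51553336 0.05834268 0.09163995] [-2.15991624  1.55149146 11.23289077] [ 0.3680789   0.37571843 -0.05051503]
```

Call:
drive_tool(grip=[0.35,0.35,0.35,0.35,0.35], offset=[[-0.7,0.2,0],[-1.3,0.4,0],[-1.3,0.4,0],[-1.3,0.4,0],[-1.3,0.4,0]], rotation=[[0,0,-0.03],[0,0,-0.06],[0,0,-0.09],[0,0,-0.12],[0,0,-0.15]])

```text
time_s: 16.18
ee_pos: [0.5144, 0.0588, 0.0914]
orientation: [-3.096, -0.529, -0.006]
ft_force: [-1.4, 2.3, 9.7]
opening: 0.439
gripper_force: 25.0
```

```bash
python3 - <<'E'
from h import *
st=monitor.get_state();print(st['ee_pos'],st['ft_force'],st['torque'])
E
```

```text
[0.51438318 0.05882891 0.0914473 ] [-1.44789083  2.28646365  9.69756382] [0.57779638 0.21270531 0.03734552]
```

Call:
drive_tool(grip=[0.35,0.35,0.35,0.35,0.35], offset=[[-0.5,0,0],[-0.5,0,0],[-0.5,0,0],[-0.5,0,0],[-0.5,0,0]], rotation=[[0,0,-0.03],[0,0,-0.06],[0,0,-0.09],[0,0,-0.12],[0,0,-0.15]])

```text
time_s: 16.8
ee_pos: [0.5135, 0.0595, 0.0915]
orientation: [-3.126, -0.296, -0.005]
ft_force: [-2.5, 4.1, 10.8]
opening: 0.435
gripper_force: 25.0
```

```bash
python3 - <<'E'
from h import *
st=monitor.get_state();print(st['ee_pos'],st['ft_force'],st['torque'])
E
```

```text
[0.51351123 0.05954156 0.09149998] [-2.49281339  4.09884036 10.76713562] [0.99286553 0.38211636 0.17202407]
```

Call:
drive_tool(grip=[0.35,0.35,0.35,0.35,0.35], offset=[[0,0,1],[0,0,1],[0,0.5,0.5],[-0.2,1,0],[-0.2,1,0]], rotation=[[0,0,0.1],[0,0,0.2],[0,0,0.21],[0,0,0.21],[0,0,0.21]])

```text
time_s: 17.42
ee_pos: [0.5144, 0.0588, 0.0913]
orientation: [3.078, 0.622, 0.007]
ft_force: [-0.9, -1.8, 9.1]
opening: 0.435
gripper_force: 25.0
```

```bash
python3 - <<'E'
from h import *
st=monitor.get_state();print(st['ee_pos'],st['ft_force'],st['torque'],st['orientation'])
E
```

```text
[0.5144374  0.05879403 0.09134472] [-0.90586488 -1.82654556  9.0669455 ] [-0.17044531  0.05562571 -0.01011866] [3.07809904 0.62184215 0.00713246]
```

Call:
drive_tool(grip=[0.35,0.35,0.35,0.35,0.35], offset=[[0.3,-0.5,-0.5],[0.5,-1,-0.5],[0.5,-1,-0.5],[0.5,-1,-0.5],[0.5,-1,-0.5]], rotation=[[0,0,0],[0,0,0],[0,0,-0.03],[0,0,-0.06],[0,0,-0.09]])

```text
time_s: 18.05
ee_pos: [0.5138, 0.059, 0.0911]
orientation: [-3.104, -0.48, -0.004]
ft_force: [-2.8, 3.4, 12.5]
opening: 0.436
gripper_force: 25.0
```

```bash
python3 - <<'E'
from h import *
from scipy.spatial.transform import Rotation as R
st=monitor.get_state();print(st['ee_pos'],st['ft_force'],st['torque'],st['orientation'])
s=snap('side');p=st['ee_pos'];th=.31
# expected lower corners for bottom offsets; crop origin 300,200
Q=R.from_euler('z',th).as_matrix()
for dz in(.0184,.0217):
  q=[p+Q@[a*.022,b*.019,0]-[0,0,dz] for a,b in((1,1),(-1,1),(-1,-1))];print(((proj('side',q)+.5-[300,200])*10).round().tolist())
cv2.imwrite('pics/b3.png',cv2.resize(s[200:260,300:380],(800,600),interpolation=cv2.INTER_CUBIC)[:,:,::-1])
E
```

```text
[0.51376502 0.05903379 0.09108932] [-2.8217705   3.44022845 12.54098358] [0.72925637 0.31437036 0.05290749] [-3.10354295 -0.4799832  -0.00440664]
[[302.0, 355.0], [530.0, 367.0], [529.0, 231.0]]
[[302.0, 367.0], [528.0, 379.0], [528.0, 243.0]]
```

View pics/b3.png

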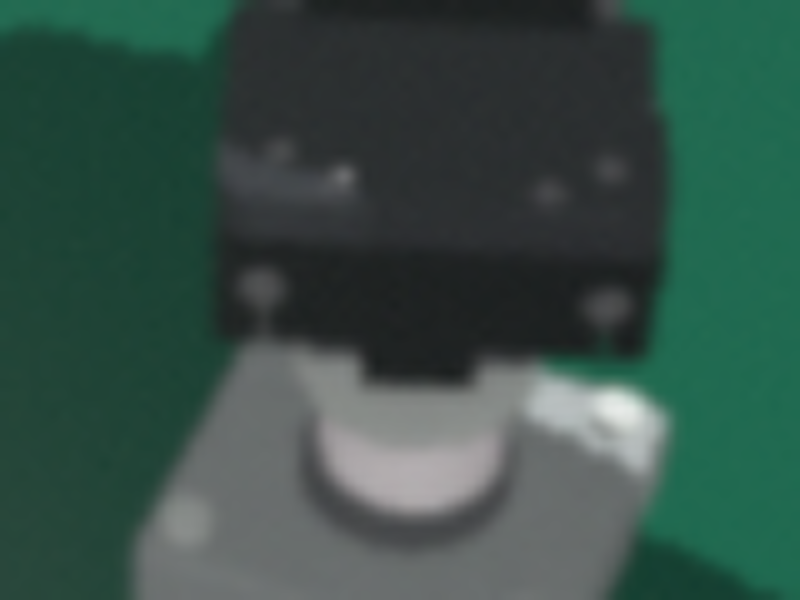

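```bash
python3 - <<'E'
from h import *
from scipy.spatial.transform import Rotation as R
from scipy.optimize import least_squares
np.set_printoptions(precision=4,suppress=True)
f=lambda x,y,s,ox,oy:((x+.5)/s-.5+ox,(y+.5)/s-.5+oy)
T=np.array([f(x-400,y,5,180,140) for x,y in((546,142),(628,135),(636,222),(557,232))])
S=np.array([f(x-400,y-300,4,205,240) for x,y in((577,468),(611,404),(693,447),(668,505))])
def top(v,t=1):
  Z=R.from_euler('z',.08).as_matrix(); n=Z@[-np.sin(.349),0,np.cos(.349)]; u=Z@[np.cos(.349),0,np.sin(.349)]; y=np.cross(n,u)
  return [v+a*.022*u+b*.019*y for a,b in((1,1),(1,-1),(-1,-1),(-1,1))],n,u,y
for nm,wt in(('both',(1,1)),('top',(1,.05)),('side',(.05,1))):
  r=least_squares(lambda v:np.r_[wt[0]*(proj('top',top(v)[0])-T).ravel(),wt[1]*(proj('side',top(v)[0])-S).ravel()],[.595,.234,.084])
  _,n,u,y=top(r.x);m=r.x-.009*n;d=np.array([.594,.2344,.0876])-m
  print(nm,m,r.cost,'tcp-mid along n,u,y',d@n,d@u,d@y)
# intensities along the block axis through top image
t=cv2.imread('pics/top0.png',0).astype(int);print(t[164:192,209:229])
E
```

```text
both [0.5987 0.2319 0.0736] 7.246622590139774 tcp-mid along n,u,y 0.014684935574523446 0.0005433252415868161 0.002882060347647589
top [0.5999 0.2319 0.077 ] 0.5569040983401828 tcp-mid along n,u,y 0.011864284286243969 -0.0017261341465236236 0.0029186759346110447
side [0.6129 0.2074 0.0383] 2.341184728299686 tcp-mid along n,u,y 0.05201936253494288 0.001208259093199907 0.02838578685818841
[[252 252 251 252 252 252 252 252 253 252 253 252 252 253 252 252 252 250
  252 251]
 [253 252 253 253 254 255 255 255 255 255 255 255 255 255 255 255 255 255
  255 253]
 [255 255 255 255 255 255 246 245 243 243 242 240 240 241 236 232 240 238
  232 254]
 [255 249 242 240 241 162 106  92  89  71  72  74  79  70  60  26 135 140
  134 255]
 [181 127  88  60  71  69  77  85  89  94  94 102 104 102  94  54 133 151
  138 255]
 [ 88  91 106 103 112 116 113 125 123 129 121 124 125 127 126  66 123 153
  138 255]
 [103 122 125 122 120 127 121 119 125 124 122 123 123 127 132  73 108 154
  137 255]
 [114 117 121 127 116 101 111 118 107 114 123 123 125 127 132  79  88 152
  144 255]
 [144 112 119 120 112 107 164 1
[... 969 characters left out ...]
 102  44
  196 245]
 [255 213  99 114 119 123 117 124 119 117 116 110 108 105 111 107  98 110
  255 255]
 [255 221 106 104 108 100 105 107 105 130 138 165 174 173 173 206 210 241
  255 255]
 [255 246 188 170 205 216 246 250 247 251 251 255 255 255 253 255 255 255
  255 253]
 [254 255 254 253 255 255 255 255 255 255 255 255 255 255 255 255 254 251
  252 253]
 [253 254 255 255 255 254 254 253 253 253 253 253 252 253 252 252 252 250
  252 252]
 [253 252 252 253 253 252 252 252 252 252 252 253 252 252 251 252 252 250
  252 254]
 [253 252 252 252 253 253 253 253 253 253 254 254 253 254 254 254 255 255
  255 255]
 [255 254 254 254 255 255 255 255 255 255 255 255 255 255 255 255 255 255
  246 246]]
```

```bash
python3 - <<'E'
from h import *
s=cv2.imread('pics/side0.png',0).astype(int);print(s[225:247,332:352])
t=cv2.imread('pics/top0.png',0).astype(int);print(t[200:220,281:301])
for th in(0.2,.4,.6):
  c,d=np.cos(th),np.sin(th);Q=np.array([[c,-d],[d,c]])
  q=[[*(Q@[x*.01175,y*.00325]+[.514,.059]),.073] for x,y in((1,1),(1,-1),(-1,-1),(-1,1))]
  print(th,(proj('side',q)-[332,225]).round(1).tolist(),(proj('top',q)-[281,200]).round(1).tolist())
st=monitor.get_state();print(st['ee_pos'],st['ft_force'])
E
```

```text
[[ 82  83  83  83  82  83  82  83  84  84  83  84  84  83  84  83  83  83
   83  82]
 [ 83  83  83  85  87  87  87  89  94  95  96 100 105 108 107 101  88  83
   82  82]
 [ 83  84  95 116 134 139 139 142 150 151 153 157 166 168 166 150 116  88
   83  84]
 [ 84  87 116 168 206 215 215 216 218 218 218 219 221 220 214 192 148 101
   84  81]
 [ 95  91 126 182 220 227 227 227 227 227 227 225 226 223 219 204 161 107
   84  82]
 [135 112 132 174 201 211 210 210 207 209 202 193 198 190 195 192 162 109
   84  82]
 [179 154 149 169 190 197 191 190 188 185 174 170 175 172 175 173 147 104
   84  82]
 [189 176 163 159 174 179 177 176 176 174 170 169 170 170 169 163 138 101
   82  83]
 [187 183 170 158 166 171 170 170 170 169 169 168 168 168 167 157 129  96
   83  82]
 [187 187 176 160 166 169 169 170 170 169 169 168 169 169 168 158 126  96
   85  84]
 [189 188 178 162 166 171 174 175 176 178 179 178 178 180 178 166 140 119
  107  99]
 [189 188 179 163 175 188 194 197 200 205 208 208 207 208 205 185 175 168
  152 139]
 [189 185 171 158 186 213 221 223 225 227 227 229 227 225 213 185 185 186
  181 
[... 2166 characters left out ...]
13 113 117 116 117 112 113 132 158 188
  189 183]
 [189 184 190 186 173 135 125 113 111 115 112 115 113 104 103 168 189 180
  184 184]
 [191 189 190 190 189 179 170 133 153 104 134 119 138 164 161 186 182 179
  181 184]
 [191 187 186 182 185 188 192 176 189 163 181 171 178 193 191 185 185 181
  183 183]]
0.2 [[3.0, 3.9], [3.5, 1.6], [15.3, 3.2], [14.9, 5.5]] [[6.7, 4.5], [9.3, 3.9], [11.4, 13.3], [8.8, 13.9]]
0.4 [[3.3, 4.8], [3.1, 2.4], [15.0, 2.3], [15.2, 4.6]] [[5.9, 5.1], [8.3, 4.0], [12.2, 12.7], [9.8, 13.8]]
0.6 [[3.8, 5.6], [3.0, 3.3], [14.4, 1.5], [15.3, 3.8]] [[5.2, 5.8], [7.4, 4.2], [12.9, 12.0], [10.8, 13.6]]
[0.51375384 0.05907356 0.09108833] [-2.03870603  3.14228019 11.77596955]
```

The finer pixel readings put the tang at about 0.45–0.55 rad, so I sweep the turn upward under light pressure.

Call:
drive_tool(grip=[0.35,0.35,0.35,0.35,0.35], offset=[[-0.2,0.4,0.3],[-0.2,0.4,0.3],[-0.2,0.4,0.3],[-0.2,0.4,0.3],[-0.2,0.4,0.3]], rotation=[[0,0,0.08],[0,0,0.13],[0,0,0.17],[0,0,0.2],[0,0,0.23]])

```text
time_s: 18.73
ee_pos: [0.515, 0.0589, 0.0915]
orientation: [3.028, 0.836, 0.009]
ft_force: [-0.3, 2.6, 10.7]
opening: 0.433
gripper_force: 25.0
```

```bash
python3 - <<'E'
from h import *
st=monitor.get_state();print(st['ee_pos'],st['ft_force'],st['torque'],st['orientation'])
E
```

```text
[0.51504361 0.05894599 0.0914611 ] [-0.33449414  2.56573161 10.66616978] [ 0.44920924  0.03584352 -0.00248555] [3.02802082 0.83565764 0.00879826]
```

Call:
drive_tool(grip=[0.35,0.35,0.35], offset=[[0,0,0],[0,0,0],[0,0,0]], rotation=[[0,0,0.03],[0,0,0.06],[0,0,0.08]])

```text
time_s: 19.1
ee_pos: [0.515, 0.0596, 0.0913]
orientation: [-2.992, -0.955, -0.009]
ft_force: [1.0, 4.1, 10.3]
opening: 0.431
gripper_force: 25.0
```

```bash
python3 - <<'E'
from h import *
st=monitor.get_state();print(st['ee_pos'],st['ft_force'],st['torque'],st['orientation'])
E
```

```text
[0.51496463 0.05959336 0.0913397 ] [ 0.9847942   4.05574835 10.31953597] [ 0.85635653  0.02534103 -0.03272644] [-2.99243853 -0.95450622 -0.00895756]
```

Call:
drive_tool(grip=[0.35,0.35,0.35,0.35,0.35], offset=[[1.2,0.5,0.3],[1.2,0.5,0],[1.2,0.5,0],[1.2,0.5,0],[1.2,0.5,0]], rotation=[[0,0,-0.07],[0,0,-0.12],[0,0,-0.16],[0,0,-0.2],[0,0,-0.2]])

```text
time_s: 19.73
ee_pos: [0.5147, 0.0591, 0.091]
orientation: [3.073, 0.652, 0.004]
ft_force: [-1.8, 0.3, 9.2]
opening: 0.435
gripper_force: 25.0
```

Call:
drive_tool(grip=[0.35,0.35,0.35,0.35], offset=[[0.9,0.4,0],[1.4,0.6,0],[1.4,0.6,0],[1.4,0.6,0]], rotation=[[0,0,0],[0,0,0.04],[0,0,0.08],[0,0,0.12]])

```text
time_s: 20.23
ee_pos: [0.5155, 0.0604, 0.0894]
orientation: [-3.026, -0.836, -0.001]
ft_force: [-0.8, 3.0, -0.4]
opening: 0.429
gripper_force: 25.0
```

```bash
python3 - <<'E'
from h import *
st=monitor.get_state();print(st['ee_pos'],st['ft_force'],st['torque'],st['orientation'])
E
```

```text
[0.5154618  0.06038929 0.08935362] [-0.79560044  3.01638558 -0.35819871] [ 0.56151252  0.05978507 -0.1161062 ] [-3.02629639e+00 -8.36460942e-01 -5.51117769e-04]
```

It dropped about 2 mm, so it is engaging. I press further down.

Call:
drive_tool(grip=[0.35,0.35,0.35,0.35], offset=[[0,0,-1.5],[0,0,-3],[0,0,-4],[0,0,-4]], rotation=[[0,0,-0.02],[0,0,-0.03],[0,0,-0.04],[0,0,-0.05]])

```text
time_s: 20.72
ee_pos: [0.5155, 0.0599, 0.0855]
orientation: [-3.047, -0.761, -0.001]
ft_force: [-0.7, 1.1, -2.4]
opening: 0.434
gripper_force: 25.0
```

```bash
python3 - <<'E'
from h import *
st=monitor.get_state();print(st['ee_pos'],st['ft_force'],st['torque'],st['orientation'])
E
```

```text
[0.51550912 0.05993202 0.08554389] [-0.73162009  1.07050482 -2.42630405] [0.21532412 0.13746993 0.00609282] [-3.04733904e+00 -7.60525911e-01 -5.25436122e-04]
```

Call:
drive_tool(grip=[0.35,0.35,0.35,0.35], offset=[[0,0,-2],[0,0,-4],[0,0,-5.5],[0,0,-5.5]], rotation=[[0,0,0],[0,0,0],[0,0,0],[0,0,0]])

```text
time_s: 21.22
ee_pos: [0.5157, 0.06, 0.0801]
orientation: [-3.047, -0.762, -0.001]
ft_force: [-1.2, 2.4, -2.4]
opening: 0.436
gripper_force: 25.0
```

Call:
drive_tool(grip=[0.35,0.35,0.35], offset=[[0,0,-1],[0,0,-2],[0,0,-2]], rotation=[[0,0,0],[0,0,0],[0,0,0]])

```text
time_s: 21.6
ee_pos: [0.5158, 0.06, 0.0785]
orientation: [-3.047, -0.762, -0.002]
ft_force: [-2.6, 3.4, 1.1]
opening: 0.435
gripper_force: 25.0
```

Call:
drive_tool(grip=[0.65,0.65,0.65,0.65], offset=[[0,0,0],[0,0,0],[0,0,0],[0,0,0]], rotation=[[0,0,0],[0,0,0],[0,0,0],[0,0,0]])

```text
time_s: 22.1
ee_pos: [0.5162, 0.0597, 0.0784]
orientation: [-3.048, -0.762, -0.003]
ft_force: [-0.0, -0.2, -1.0]
opening: 0.648
gripper_force: 0.0
```

Call:
drive_tool(grip=[0.65,0.65,0.65,0.65,0.65], offset=[[0,0,30],[0,0,70],[-20,-50,90],[-40,-110,100],[-60,-160,100]], rotation=[[0,0,0],[0,0,0],[0,0,0],[0,0,0],[0,0,0]])

```text
time_s: 22.72
ee_pos: [0.4562, -0.1021, 0.1795]
orientation: [3.045, 0.763, 0.006]
ft_force: [0.7, -0.6, -0.4]
opening: 0.653
gripper_force: 0.0
```

```bash
python3 - <<'E'
from h import *
from scipy.spatial.transform import Rotation as R
st=monitor.get_state();print(st['ee_pos'],st['ft_force'],st['time_s'])
s=snap('side');t=snap('top')
d=lambda im,x,y:cv2.resize(im[y:y+45,x:x+40],(400,450),interpolation=cv2.INTER_CUBIC)
Q=R.from_euler('z',.48).as_matrix()
q=[np.array([.514,.0588,.028])+Q@[a*.022,b*.019,0]+[0,0,.048] for a,b in((1,1),(1,-1),(-1,-1),(-1,1))]
print(((proj('side',q)+.5-[322,210])*10).round().tolist(),((proj('top',q)+.5-[271,188])*10+[400,0]).round().tolist())
cv2.imwrite('pics/f1.png',np.hstack([d(s,322,210),d(t,271,188)])[:,:,::-1])
E
```

```text
[ 0.45622148 -0.10205071  0.1794866 ] [ 0.66551834 -0.64892281 -0.42542111] 22.725
[[100.0, 256.0], [74.0, 120.0], [292.0, 105.0], [325.0, 240.0]] [[484.0, 172.0], [621.0, 97.0], [708.0, 255.0], [570.0, 330.0]]
```

View pics/f1.png

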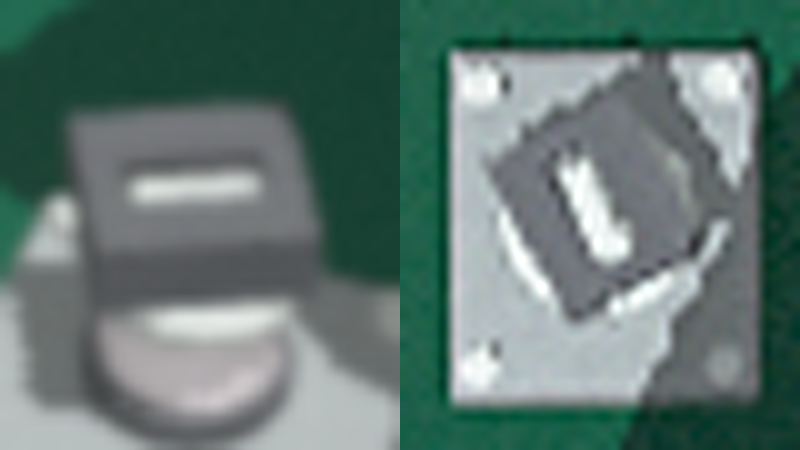

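The block is down over the tang, with its corners within 1 px of the home prediction. I have used all 10 pictures, so I confirm the height by a gentle press with closed fingertips.

Call:
drive_tool(grip=[0,0,0,0,0], offset=[[19,50,0],[38,100,0],[58,160,-20],[58,160,-50],[58,160,-72]], rotation=[[0,0,0],[0,0,0],[0,0,0],[0,0,0],[0,0,0]])

```text
time_s: 23.45
ee_pos: [0.5136, 0.0623, 0.1051]
orientation: [-3.046, -0.767, -0.001]
ft_force: [-0.1, -0.4, 1.6]
opening: 0.167
gripper_force: 0.0
```

Call:
drive_tool(grip=[0,0,0,0,0], offset=[[0,0,-4],[0,0,-8],[0,0,-10],[0,0,-11],[0,0,-11]], rotation=[[0,0,0],[0,0,0],[0,0,0],[0,0,0],[0,0,0]])

```text
time_s: 24.08
ee_pos: [0.5142, 0.0597, 0.0958]
orientation: [-3.048, -0.761, -0.003]
ft_force: [0.4, 0.6, 0.0]
opening: 0.008
gripper_force: 0.0
```

Call:
drive_tool(grip=[0,0,0,0], offset=[[0,0,-1],[0,0,-2],[0,0,-2.5],[0,0,-2.5]], rotation=[[0,0,0],[0,0,0],[0,0,0],[0,0,0]])

```text
time_s: 24.58
ee_pos: [0.5143, 0.0598, 0.095]
orientation: [3.047, 0.762, 0.005]
ft_force: [-2.9, -0.5, 16.8]
opening: 0.008
gripper_force: 7.9
```

Contact is at TCP 0.095, which puts the block top at 76 mm: home. Retreat and hand in.

Call:
drive_tool(grip=[0,0,0,0,0], offset=[[0,0,30],[0,0,80],[0,0,100],[0,0,100],[0,0,100]], rotation=[[0,0,0],[0,0,0],[0,0,0],[0,0,0],[0,0,0]])

```text
time_s: 25.2
ee_pos: [0.5131, 0.06, 0.192]
orientation: [-3.047, -0.762, 0.001]
ft_force: [-0.2, 0.3, 0.9]
opening: 0.003
gripper_force: 0.0
```

```bash
python3 -c "
from h import *
print(order.finish_job())"
```

```text
the job is handed in; nothing more can be done
None
```

The sleeve, washer and lock block are on the post, with the block over the tang and home by a touch check; the job was handed in at about 25 s with the board left alone, but no verdict came back.

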